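# Refill the carton flow lane beside the printer

## Task

Open the flow lane's gate by turning its black knob clockwise until it clicks over its detent and stays open. Then take the carton out of the rack, lay it down flat on the bench, take it again across its width and set it flat and lengthwise on the high end of the lane, so that it slides down to the stop; after it load the carton that was lying on the bench the same way, so that it comes to rest behind the first. Leave the wooden block, the ink tub and the tape roll where they are.

Things in the scene. Friction and masses are not known exactly. Their poses are not given: they have to be found in the camera images.
- carton_a: kraft carton with a band of pale paper tape, closed rigid box 100 x 60 x 38 mm, about 0.16 kg; origin at its centre; x along its length, y its width, z its thickness. It starts standing on its long edge (y upright) in the rack, on its 4 mm floor, top 64 mm above the bench. On a flat surface it stands on that edge and tips when pushed near its top.
- carton_b: kraft carton with a band of pale paper tape, closed rigid box 100 x 60 x 38 mm, about 0.16 kg; origin at its centre; x along its length, y its width, z its thickness. Same size and look as carton_a; it starts lying flat on the bench (z upright, centre 19 mm above the bench), in front of the robot to the right.
- rack: steel rack fixed to the bench on the left, 122 x 106 mm; origin at the centre of its underside; x along its two slots, z up. Slots 116 x 48 mm inside, long walls 28 mm high, end walls 20 mm. carton_a stands in the slot centred at y = +26 mm, the other is empty. Ahead of the robot, in front of the lane's low half, the bench is free (x 0.40 to 0.55, y -0.08 to 0.03 m).
- lane: the flow lane's aluminium stand, fixed to the bench; origin on the bench below the lane's stop; x level, pointing downhill along the lane (roughly to the robot's right), y across it, away from the robot, z up. On the robot's side (x = -208, y = -105 mm) a grey pillar 52 mm across (foot 72 mm), 86 mm high, carries a 108 x 58 mm housing and the gate knob on it.
- lane_deck: the lane's bed, sloping 20 degrees; origin on the glide surface, mid-lane, at the inner face of the stop; x downhill along the bed, y across, z square out of the bed. It runs from x = -385 mm (high, open end) to the 30 mm high stop at 0. Two slick white strips (friction about 0.22: a released carton slides by itself); side guides 12 mm over them, 70 mm apart inside, 80 mm outside.
- lane_load (a point): point on the glide surface at the lane's high end, mid-lane, 300 mm up the bed from the stop; axes as lane_deck. A carton set down with its centre 19 mm over this point lies just above the gate and slides down once let go, if the gate is open. At the stop a carton's centre is 50 mm from it, the next one's 150 mm.
- gate_foot (a point): point on the glide surface mid-lane where the gate comes up, 222 mm up the bed from the stop; axes as lane_deck. The gate is a steel blade 28 mm wide that stands 16 mm over the strips when shut and sinks 6 mm below them when open.
- gate_knob (a joint): angle of the gate knob (rad): 0 = gate shut (start, knob's bar across the lane), grows clockwise seen from above; a spring detent resists with up to about 0.3 N m until 0.6, then throws the knob on to its end stop at 1.2 = gate open, and holds it there; below 0.6 it springs back to 0.
- gate_knob_grip (a point): point on the knob's upright axis, 12 mm below the top of its hand bar, 116 mm above the bench. The bar is black, 70 mm long, 14 mm thick, 30 mm high (its foot 98 mm above the bench, on a 62 mm disc). The point's y axis points along the bar, z up; it turns with the knob.
- wood_block: bystander: bare wooden block without tape, 99 x 72 x 30 mm (wider and lower than a carton), lying loose on the bench on the right, in either of two places with carton_b in the other; origin at the centre of its underside.
- ink_tub_3: bystander: small black ink tub, 55 mm across, 51 mm high, loose, on the right; origin at the centre of its underside.
- tape_roll: bystander: roll of tape lying flat, 102 mm across, 24 mm high, loose, at the left behind the rack; origin at the centre of its underside.
Things that resemble listed ones, but are neither listed nor needed, are in the scene too. What is shaped like the carton_b but green or orange is not meant.

How it is judged:
On the way, in this order (a step that is already met when the one before it is completed fails the run):
1. the gate knob is turned past its click and stays in the open detent (value of joint gate_knob above 1.05 rad), for 0.2 s.
2. the carton from the rack lies flat on the bench, let go ((angle between carton_a's own z axis and vertical below 0.15 rad or angle between carton_a's own z axis and vertical above 2.99 rad) and height (world z) of carton_a below 0.026 m and contact force between carton_a and the fingers below 0.05 N and linear speed of carton_a below 0.02 m/s), for 0.2 s.
3. the carton from the rack lies flat in the lane against the stop, let go and at rest (x of carton_a in the frame of lane_deck between -0.06 and -0.04 m and y of carton_a in the frame of lane_deck between -0.012 and 0.012 m and z of carton_a in the frame of lane_deck between 0.011 and 0.027 m and angle between the z axis of carton_a and the z axis of lane_deck, either way round below 0.12 rad and angle between the x axis of carton_a and the x axis of lane_deck, either way round below 0.15 rad and contact force between carton_a and the fingers below 0.05 N and linear speed of carton_a below 0.02 m/s), for 0.2 s.
4. the other carton lies flat in the lane behind it, let go and at rest (x of carton_b in the frame of lane_deck between -0.165 and -0.135 m and y of carton_b in the frame of lane_deck between -0.012 and 0.012 m and z of carton_b in the frame of lane_deck between 0.011 and 0.027 m and angle between the z axis of carton_b and the z axis of lane_deck, either way round below 0.12 rad and angle between the x axis of carton_b and the x axis of lane_deck, either way round below 0.15 rad and contact force between carton_b and the fingers below 0.05 N and linear speed of carton_b below 0.02 m/s), for 0.2 s.
At the end, for the whole second after the job is handed in: Knob over 1.05 rad. carton_a flat and lengthwise in the lane, centre 40 to 60 mm from the stop, carton_b behind it, centre 135 to 165 mm from the stop; centres within 12 mm of the lane's middle and 11 to 27 mm over the strips, faces within 0.12 rad, length within 0.15 rad; released, at rest (all of step 3 and all of step 4 and value of joint gate_knob above 1.05 rad); the robot touches nothing.
It fails at once if the wooden block is moved more than 30 mm (distance of wood_block from where it was at the start of the episode above 0.03 m).
It fails at once if the ink tub is moved more than 30 mm (distance of ink_tub_3 from where it was at the start of the episode above 0.03 m).
It fails at once if the tape roll is moved more than 30 mm (distance of tape_roll from where it was at the start of the episode above 0.03 m).
It also fails if it takes over 72 s, if anything falls off the work surface, if the arm or the gripper's body presses on something with over 40 N, if the wrist force passes 120 N, or if a joint passes its speed limit or range.

## Robot

A 6-joint arm with a two-finger parallel gripper is mounted at the origin on a cart in front of the work surface, level with it; the furniture and walls round the work are solid. World frame = base frame: x ahead of the robot, y to its left, z up, the work surface at z = 0. Lengths are in m, angles in rad, forces in N, time in s.
With the tool pointing down it reaches from about 0.225 to 0.875 m from the base axis. Payload 3.4 kg.
Tool frame: the origin (TCP) lies on the centre line of the jaws, within the pads' length; the fingertips stand 22 mm ahead of it and the grasp point (between the pads) lies 3 mm ahead of it; z points along the fingers, y is the line along which they close (so a half turn about z gives the same grasp; the last joint's range is limited). The gripper opens to 85 mm and grips with 20 to 120 N. Pads are 22 mm wide; open, the fingers measure 114 mm over their backs; the gripper's body (76 mm by 85 mm) begins 54 mm behind the grasp point. The pads swing forward as they close: fully open they stand 13 mm farther back than shut.
Start: joints at [-1.344, 0.276, 1.505, -0, 1.361, -0.121], TCP at [0.196, -0.541, 0.253] pointing down, gripper open.
Joint ranges: [-2.89, 2.89], [-0.75, 2.08], [0.22, 2.7], [-1.18, 4.32], [0.11, 2.71], [-2.7, 2.7]. Speed limits (rad/s): [2.57, 2.57, 3.14, 3.14, 3.14, 3.14].

## Interface

Orientations are given as a unit quaternion [w, x, y, z].
In Python, from rig import readout, optics, ticket gives the robot as it stands. The module is installed in compiled form; this text tells all that it offers.
- The arm moves only by the shell command python3 -m handwheel 'ROWS' [OPENING] [FORCE]. ROWS is a JSON list of rows, 1 to 5 of them, each an object with the fields dx, dy, dz (the shift in m), turn (a turn about the tool's z in rad); a field left out counts as zero; each row shifts and turns the commanded pose from where the row before left it, along the tool's axes as they then stand; what a row does not reach is not made up. A row lasts 1/12 s, in which the tool goes at most 0.0417 m and 0.125 rad, less where a joint would pass 70% of its speed; a pose out of reach is approached as far as the arm can. OPENING is the finger opening in m, set as the command begins (- or left out keeps the last). The fingers move at their own pace and stop on an object; FORCE is the grip in N (left out, the last holds). Time passes only in rows, so rows that do not move let the fingers close. It prints the time, the measured TCP pose, the force, the opening and the grip force at its end. Input that does not fit is refused with a message, and nothing moves.
- readout.get_state(): the state, without advancing time (a new reading comes with each control period).
- optics.get_image(name): name is "side" or "top"; returns a dict with "img" (480x640x3 uint8, red, green, blue), "camera_matrix" (3x3 intrinsics, pixels), "k1" (the pictures are not rectified: a ray, as slopes to the right and down, at radius r is drawn at 1 + k1 r^2 times it, then the intrinsics apply), "T" (4x4, takes a point from camera to world coordinates). Camera axes: x right, y down, z forward; pixel columns grow to the right and rows downward; lengths in m; the calibration is good to about 2 mm. A picture is of the moment at which its call begins. There is no depth.
- ticket.sign_off(): hands the job in; it is judged then, once.
The state is a dict: "clock": time; "qpos": joint angles; "qd": joint speeds; "effort": joint torques, N m; "position": TCP position; "ee_rot": TCP orientation; "contact_force": force on the tool from outside, world axes, zero at the start; "moment": the same for the moment, N m; "width": finger opening in m; "gripper_force": force on a finger pad.
Only numpy, scipy, OpenCV 4.12 (cv2) and the standard library are available. Lean on these libraries where they do the work, as an engineer would, in place of code of your own. Each camera call takes 0.05 s, during which the arm holds its last target. There are 200 camera calls.

## Working session

There is one attempt and no reset: what is moved stays moved. The work goes in short steps, Python scripts to look and compute and a shell command to move; the robot and the scene stay as the last step left them, time stands still between calls to the robot, and variables do not carry over. Pictures are saved under pics/ and viewed, at most 10 in all, crops included, and the job is handed in when it is done.

```bash
ls; mkdir -p pics
python3 - <<'E'
from rig import readout, optics
import cv2, numpy as np
for n in("top","side"):
    d=optics.get_image(n); cv2.imwrite(f"pics/{n}0.png",d["img"][:,:,::-1]); np.savez(f"{n}0.npz",**d)
    print(n,d["camera_matrix"].tolist(),d["k1"],d["T"].round(4).tolist())
print(readout.get_state())
E
```

```text
pics
top [[514.8388811493556, 0.0, 318.7951366978659], [0.0, 514.8388811493556, 239.5910813012059], [0.0, 0.0, 1.0]] -0.11404225666538513 [[-0.0109, -0.984, 0.1777, 0.3259], [-0.9999, 0.0114, 0.0016, -0.0496], [-0.0036, -0.1777, -0.9841, 1.5472], [0.0, 0.0, 0.0, 1.0]]
side [[522.3094094636763, 0.0, 324.0101763357169], [0.0, 522.3094094636763, 235.03591828849417], [0.0, 0.0, 1.0]] -0.14626243676827752 [[0.9998, 0.0195, -0.0057, 0.5952], [0.013, -0.3984, 0.9171, -1.2857], [0.0157, -0.917, -0.3986, 0.6656], [0.0, 0.0, 0.0, 1.0]]
{'clock': 0.1, 'qpos': array([-1.34398219e+00,  2.76538392e-01,  1.50598265e+00, -2.59838716e-05,
        1.36069595e+00, -1.20993997e-01]), 'qd': array([-0.0001697 , -0.00060564, -0.00233646, -0.0011    , -0.00024627,
        0.00159836]), 'effort': array([ 1.70282499e-03, -4.17699945e+01, -2.46404850e+01, -1.46773250e-04,
        5.85485584e-03, -6.61305720e-06]), 'position': array([ 0.19587629, -0.54016   ,  0.25253191]), 'ee_rot': array([-8.10357319e-04,  9.84915963e-01,  1.73031461e-01, -5.56379586e-05]), 'contact_force': array([ 0.57705541, -1.02207247,  0.8684389 ]), 'moment': array([ 0.00474981, -0.0355764 , -0.0114363 ]), 'gripper_force': 0.0, 'width': 0.08540657673750271}
```

View pics/top0.png

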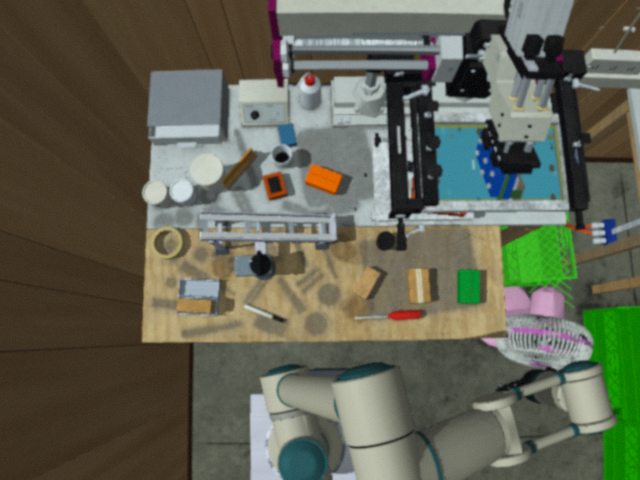

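View pics/side0.png

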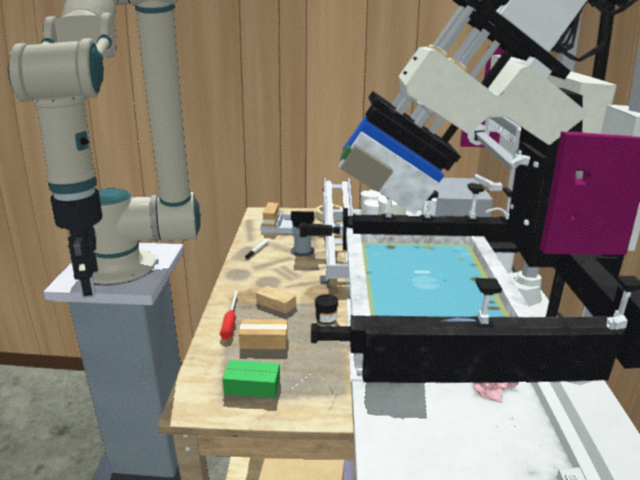

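Top view: the lane runs across (200–335, 228), with the black knob at (262,262). In the rack, carton_a is at (195,306). Candidates for carton_b are the tan box at (368,282), the banded box at (420,285) and the green one at (469,286), which is excluded. The orange boxes at (323,178) and (275,185) are also excluded. The tape roll is at (168,242) and the ink tub at (386,241). Next I'll check the choice in one close crop.

```bash
cat > h.py <<'E'
import numpy as np, cv2
from scipy.spatial.transform import Rotation as R
def load(n): return dict(np.load(n))
def dist(d): return np.array([float(d["k1"]),0,0,0])
def px2w(d,uv,z):
    p=np.array(uv,float).reshape(-1,1,2)
    s=cv2.undistortPoints(p,d["camera_matrix"],dist(d),None).reshape(-1,2)
    T=d["T"]; r=np.c_[s,np.ones(len(s))]@T[:3,:3].T
    t=(np.asarray(z)-T[2,3])/r[:,2]
    return T[:3,3]+r*t[:,None]
def w2px(d,P):
    T=d["T"]; r=T[:3,:3].T
    return cv2.projectPoints(np.array(P,float).reshape(-1,3),cv2.Rodrigues(r)[0],-r@T[:3,3],d["camera_matrix"],dist(d))[0].reshape(-1,2)
def tool(q): # wxyz
    return R.from_quat(np.r_[q[1:],q[0]])
E
python3 - <<'E'
import cv2,numpy as np
a=cv2.imread("pics/top0.png")
c1=cv2.resize(a[205:330,140:300],None,fx=4,fy=4,interpolation=cv2.INTER_CUBIC)  #640x500
c2=cv2.resize(a[205:330,300:500],None,fx=4,fy=4,interpolation=cv2.INTER_CUBIC)
cv2.imwrite("pics/c1.png",c1);cv2.imwrite("pics/c2.png",c2)
E
```

```text
(no output)
```

View pics/c1.png

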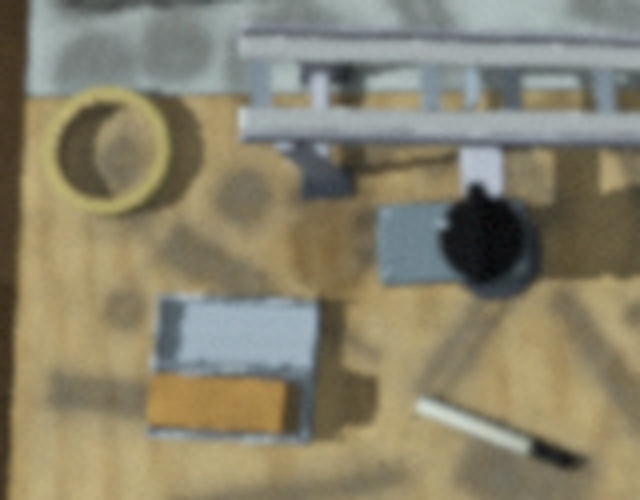

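View pics/c2.png

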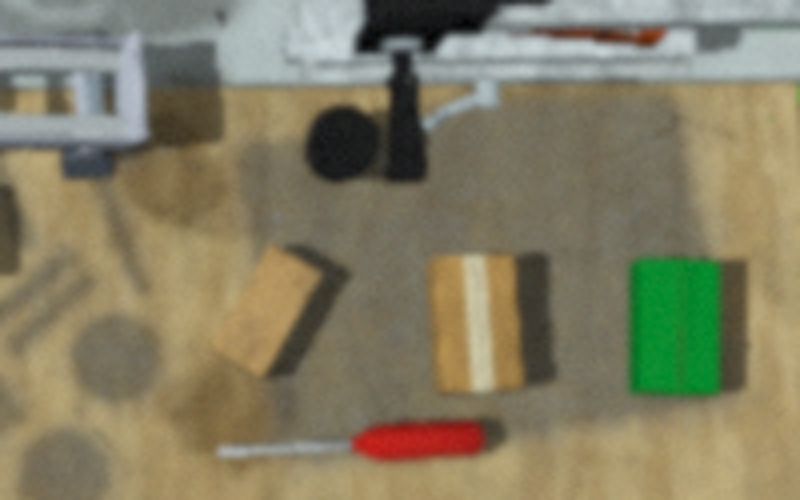

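Run:
```python
import cv2,numpy as np
a=cv2.imread("pics/top0.png");b=cv2.imread("pics/side0.png")
C=np.zeros((600,800,3),np.uint8)
t=cv2.resize(a[207:253,195:345],None,fx=5.333,fy=5.333,interpolation=cv2.INTER_CUBIC)
s=cv2.resize(b[174:290,240:360],None,fx=3,fy=3,interpolation=cv2.INTER_CUBIC)
k=cv2.resize(a[240:282,225:285],None,fx=7,fy=7,interpolation=cv2.INTER_CUBIC)
k=cv2.convertScaleAbs(k,alpha=1.6,beta=10)
C[:t.shape[0],:t.shape[1]]=t[:,:800];y=250;C[y:y+348,:360]=s[:348];C[y:y+294,370:790]=k
print(t.shape);cv2.imwrite("pics/comp.png",C)
```

```text
(245, 800, 3)
```

View pics/comp.png

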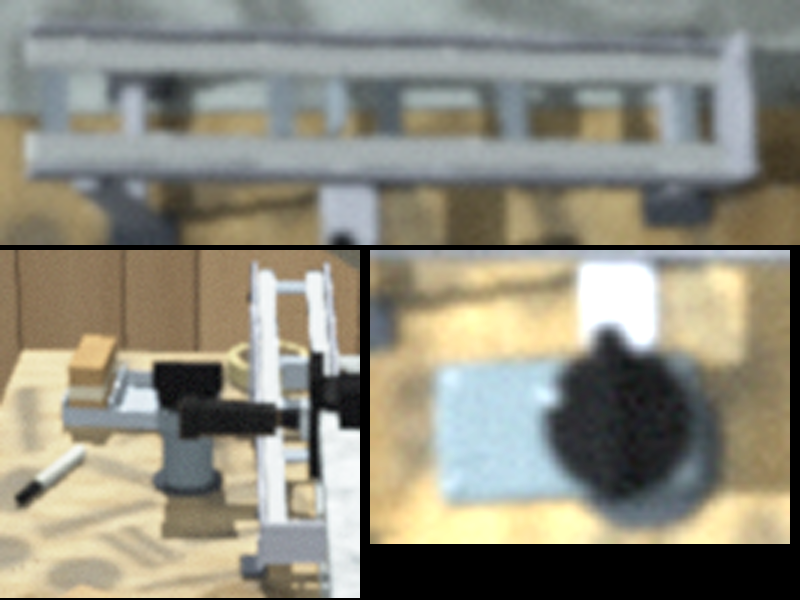

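```bash
cat > fit.py <<'E'
from h import *
from scipy.optimize import least_squares
t=load("top0.npz");s=load("side0.npz")
tp=lambda x,y:(195+x/5.333,207+y/5.333); sp=lambda x,y:(240+x/3,174+(y-250)/3)
a=np.radians(20)
def deck(p,P):
    x0,y0,yaw,h=p[:4]; P=np.array(P,float)
    xl=P[:,0]*np.cos(a)+P[:,2]*np.sin(a); z=h-P[:,0]*np.sin(a)+P[:,2]*np.cos(a)
    c,sn=np.cos(yaw),np.sin(yaw)
    return np.c_[x0+c*xl-sn*P[:,1],y0+sn*xl+c*P[:,1],z]
if __name__=="__main__":
    T=[tp(28,36),tp(28,177),tp(745,35),tp(755,180)]
    S=[sp(258,527),sp(325,527),sp(253,264),sp(330,266)]
    def f(p):
        e=p[4]
        A=w2px(t,deck(p,[[-.385,.04,.012],[-.385,-.04,.012],[e,.04,.03],[e,-.04,.03]]))-T
        B=w2px(s,deck(p,[[e,-.04,.03],[e,.04,.03],[-.385,-.04,.012],[-.385,.04,.012]]))-S
        return np.r_[A.ravel(),B.ravel()]
    r=least_squares(f,[.55,-.08,-1.57,.06,.005],loss="soft_l1")
    print(r.x.round(4),f(r.x).reshape(-1,2).round(1).tolist()); np.save("lane.npy",r.x)
    p=r.x; c,sn=np.cos(p[2]),np.sin(p[2])
    k=np.array([p[0]+c*-.208+sn*.105,p[1]+sn*-.208-c*.105]); print("knob from lane",k)
    print("disc px->",px2w(t,[(260.7,265)],.098),"bar tip",px2w(t,[(258.9,251.4)],.128), "side bar", px2w(s,[sp(188,363)],.128))
    print("pred px",w2px(t,[[*k,.128],[*k,.098]]))
    print("load",deck(p,[[-.3,0,0]]),"deckpts",deck(p,[[-.3,0,.019],[0,0,0]]))
    c2=lambda x,y:(300+x/4,205+y/4); c1=lambda x,y:(140+x/4,205+y/4)
    B=px2w(t,[c2(430,257),c2(516,252),c2(526,388),c2(438,392)],.038); print("B",B.round(4).tolist(),np.linalg.norm(np.diff(B,axis=0),axis=1),B.mean(0))
    W=px2w(t,[c2(270,244),c2(325,270),c2(266,378),c2(213,345)],.030); print("W",W.mean(0),np.linalg.norm(np.diff(W,axis=0),axis=1))
    A=px2w(t,[c1(150,376),c1(286,378),c1(284,433),c1(147,430)],.064); print("A",A.round(4).tolist(),np.linalg.norm(np.diff(A,axis=0),axis=1),A.mean(0))
    K=px2w(t,[c1(162,297),c1(320,299),c1(312,438),c1(150,437)],.02); print("rack",K.round(4).tolist(),np.linalg.norm(np.diff(K,axis=0),axis=1),K.mean(0))
E
python3 fit.py
```

```text
[ 0.63   -0.0814 -1.5353  0.0357  0.0051] [[0.0, -3.0], [0.2, -0.8], [-0.0, 0.4], [-0.5, -0.2], [-1.4, 0.2], [7.5, 0.3], [-2.0, 0.1], [-2.0, -0.3]]
knob from lane [0.51771391 0.12275426]
disc px-> [[0.51614952 0.1185952  0.098     ]] bar tip [[0.55057272 0.12047707 0.128     ]] side bar [[0.52397497 0.1170304  0.128     ]]
pred px [[257.9806378  263.06679454]
 [259.24554384 264.4684423 ]]
load [[0.62002394 0.20034304 0.13827315]] deckpts [[ 0.62025464  0.19384875  0.15612731]
 [ 0.63003188 -0.08138704  0.0356671 ]]
B [[0.5063, -0.3085, 0.038], [0.5091, -0.3728, 0.038], [0.4086, -0.3757, 0.038], [0.4067, -0.3106, 0.038]] [0.06437203 0.1005637  0.06514032] [ 0.45766707 -0.3419117   0.038     ]
W [ 0.47011795 -0.18862524  0.03      ] [0.04499412 0.09155548 0.04575049]
A [[0.4234, 0.3644, 0.064], [0.4215, 0.2646, 0.064], [0.382, 0.2652, 0.064], [0.3845, 0.3655, 0.064]] [0.09987411 0.03951176 0.10026467] [0.40285102 0.3149278  0.064     ]
rack [[0.4855, 0.3694, 0.02], [0.4831, 0.2495, 0.02], [0.3799, 0.2536, 0.02], [0.381, 0.3754, 0.02]] [0.1199604  0.10330402 0.12179412] [0.43237804 0.31196524 0.02      ]
```

Composite: the top part shows the lane with the stop on the right and the knob's bar pointing at the lane. The narrow bare box at (368,282) measures only about 45 mm wide, so I'll check box heights and the lane edges with the side camera.

Run:
```python
from h import *
t=load("top0.npz");s=load("side0.npz")
g=cv2.cvtColor(t["img"],cv2.COLOR_RGB2GRAY).astype(int)
for u in((204,212),(290,298),(320,328)): print(u,g[208:246,u[0]:u[1]].mean(1).round().astype(int).tolist())
print("u",g[216:219,194:206].mean(0).astype(int),g[234:237,194:206].mean(0).astype(int),g[216:236,326:342].mean(0).astype(int))
gs=cv2.cvtColor(s["img"],cv2.COLOR_RGB2GRAY).astype(int)
for v in(182,190,210,260,268,272): print(v,gs[v-1:v+2,318:358].mean(0).round().astype(int).tolist())
b=s["img"][:,:,::-1]
c=cv2.resize(np.ascontiguousarray(b[280:410,210:350]),None,fx=4.5,fy=4.5,interpolation=cv2.INTER_CUBIC)
cv2.imwrite("pics/c3.png",c); print(c.shape)
```

```text
(204, 212) [136, 129, 130, 129, 116, 119, 149, 167, 170, 171, 164, 155, 150, 153, 157, 160, 162, 163, 160, 154, 144, 141, 141, 145, 160, 169, 172, 172, 165, 154, 138, 112, 114, 136, 138, 136, 140, 144]
(290, 298) [131, 131, 135, 140, 148, 149, 138, 119, 127, 154, 168, 170, 168, 155, 131, 122, 125, 120, 113, 110, 110, 109, 110, 110, 122, 145, 164, 170, 169, 162, 148, 135, 109, 90, 95, 112, 126, 133]
(320, 328) [146, 142, 135, 126, 113, 107, 120, 122, 116, 135, 158, 168, 170, 161, 144, 130, 127, 126, 130, 129, 130, 130, 133, 135, 138, 146, 163, 170, 170, 173, 170, 153, 122, 100, 91, 77, 70, 65]
u [152 154 147 138 135 149 169 171 168 167 167 168] [153 152 151 149 146 166 192 184 174 169 171 171] [119 115 129 152 170 179 181 181 175 150 116  91  84  81  80  79]
182 [138, 137, 137, 137, 134, 142, 190, 210, 221, 238, 239, 238, 221, 185, 150, 142, 141, 141, 141, 142, 141, 139, 137, 158, 206, 227, 229, 230, 223, 198, 202, 195, 149, 132, 134, 135, 136, 132, 138, 134]
190 [137, 135, 137, 133, 108, 121, 184, 205, 224, 245, 245, 244, 243, 221, 162, 140, 139, 138, 136, 140, 137, 138, 137, 145, 19
[... 206 characters left out ...]
, 89, 39, 36, 39, 98, 193, 210, 186, 201, 215, 212, 215, 218, 219, 217]
260 [117, 120, 118, 121, 119, 120, 117, 124, 167, 203, 197, 219, 241, 242, 243, 241, 231, 178, 123, 139, 165, 169, 169, 170, 175, 185, 186, 195, 213, 198, 194, 235, 246, 246, 245, 244, 243, 242, 243, 243]
268 [120, 157, 178, 182, 183, 185, 188, 186, 170, 147, 150, 150, 150, 148, 148, 150, 150, 150, 149, 151, 152, 153, 150, 149, 152, 151, 151, 150, 149, 148, 162, 210, 237, 241, 240, 238, 238, 236, 238, 238]
272 [219, 221, 221, 222, 223, 225, 226, 198, 152, 144, 150, 151, 150, 150, 153, 150, 151, 152, 152, 152, 152, 153, 151, 151, 150, 154, 151, 153, 151, 153, 156, 190, 228, 239, 240, 241, 240, 242, 242, 243]
(585, 630, 3)
```

View pics/c3.png

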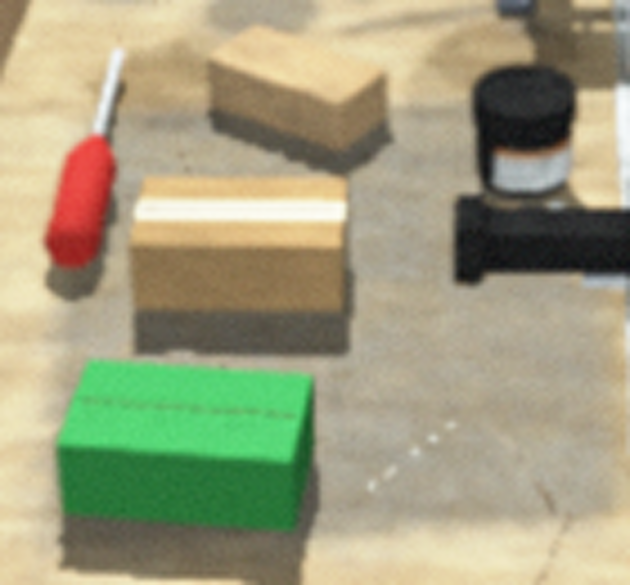

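The banded carton_b is at c3 (240,245), and the bare narrow block at (300,90) is the wooden block. Refitting the lane with edge positions read from the profiles.

Run:
```python
from fit import *
def f(p):
    e=p[4]; o=[]
    for yy,(pts) in ((.04,[(208,211.7),(294,214.4)]),(-.04,[(208,240.3),(294,242)])):
        q=w2px(t,deck(p,[[-.385,yy,.012],[0,yy,.012]]))
        for u,v in pts: o.append(np.interp(u,q[:,0],q[:,1])-v)
    for yy,pts in((-.04,[(323.6,182),(323.8,190),(325.7,260)]),(.04,[(349.7,182),(350.4,190)])):
        q=w2px(s,deck(p,[[-.385,yy,.012],[0,yy,.012]])); i=np.argsort(q[:,1])
        for u,v in pts: o.append(np.interp(v,q[i,1],q[i,0])-u)
    q=w2px(t,deck(p,[[-.385,0,.012],[e,0,.03]])); o+=[q[0,0]-198.8,q[1,0]-335.4]
    q=w2px(s,deck(p,[[e,-.04,.03],[-.385,-.04,.012],[-.385,.04,.012],[e,.04,.03]])); o+=[q[0,1]-266,q[1,1]-178.4,q[2,1]-178.8, q[0,0]-325.7,q[3,0]-348.6]
    c,sn=np.cos(p[2]),np.sin(p[2]); k=[p[0]+c*-.208+sn*.105,p[1]+sn*-.208-c*.105]
    o+=list((w2px(t,[[*k,.098]])[0]-[260.3,264.6])*.7)
    return np.array(o)
r=least_squares(f,[.63,-.08,-1.54,.04,.005],loss="soft_l1");p=r.x
np.save("lane.npy",p);print(p.round(4),f(p).round(1).tolist())
c,sn=np.cos(p[2]),np.sin(p[2])
print("knob",[p[0]+c*-.208+sn*.105,p[1]+sn*-.208-c*.105])
print("load c",deck(p,[[-.3,0,.019],[-.3,0,0],[-.385,0,0],[-.222,0,0]]))
for d,n in((t,'t'),(s,'s')):
  print(n,w2px(d,[[.458,-.341,.038],[.403,.316,.064]]))
```

```text
[ 0.6297 -0.079  -1.5415  0.036   0.0066] [-1.3, -0.5, -1.4, -1.1, -0.6, -0.7, -1.6, -0.9, -1.0, 0.7, -0.4, 0.3, 0.0, -0.1, -1.3, 7.1, -1.5, -0.3]
knob [np.float64(0.5186253378932855), np.float64(0.1258271777606875)]
load c [[0.62160562 0.19628348 0.1564416 ]
 [0.62141526 0.20277907 0.13858744]
 [0.61907547 0.28261866 0.16765916]
 [0.62356236 0.1295145  0.11190987]]
t [[419.08725645 285.37568214]
 [193.76840127 306.00886142]]
s [[261.46483812 326.28342269]
 [268.91103574 207.55635029]]
```

```bash
cat > to.py <<'E'
import sys
from h import *
from rig import readout
# usage: to.py x y z yaw : deltas in tool axes from measured pose; yaw = heading of tool x
s=readout.get_state();Rt=tool(s["ee_rot"]).as_matrix();p=s["position"]
yaw=np.arctan2(Rt[1,0],Rt[0,0])
print("t%.2f p"%s["clock"],p.round(4),"yaw %.3f q6 %.2f w %.4f gf %.1f F"%(yaw,s["qpos"][5],s["width"],s["gripper_force"]),s["contact_force"].round(1),"Mz %.2f"%s["moment"][2],"tilt",Rt[:,2].round(3))
a=[float(v) for v in sys.argv[1:]]
if len(a)>2:
    d=(np.array(a[:3])-p)
    print("delta tool",(Rt.T@d).round(4),"norm %.3f"%np.linalg.norm(d))
    if len(a)>3:
        w=(a[3]-yaw+np.pi)%(2*np.pi)-np.pi; print("turn %.3f"%-w)
        c,n=np.cos(a[3]),np.sin(a[3]); print("delta after turn",np.round([c*d[0]+n*d[1],n*d[0]-c*d[1],-d[2]],4))
E
python3 -m handwheel '[{"dx": 0.028, "dy": -0.0272}, {"dx": 0.028, "dy": -0.0272}, {"dx": 0.028, "dy": -0.0272}, {"dx": 0.028, "dy": -0.0272}, {"dx": 0.028, "dy": -0.0272}]' 0.085 60
python3 -m handwheel '[{"dx": 0.028, "dy": -0.0272}, {"dx": 0.028, "dy": -0.0272}, {"dx": 0.028, "dy": -0.0272}, {"dx": 0.028, "dy": -0.0272}, {"dx": 0.028, "dy": -0.0272}]'
python3 -m handwheel '[{"dx": 0.028, "dy": -0.0272}, {"dx": 0.028, "dy": -0.0272}, {"dx": 0.028, "dy": -0.0272}, {"dx": 0.028, "dy": -0.0272}, {"dx": 0.028, "dy": -0.0272}]'
python3 -m handwheel '[{"dx": 0.028, "dy": -0.0272}, {"dx": 0.028, "dy": -0.0272}, {"dx": 0.028, "dy": -0.0272}, {"dx": 0.028, "dy": -0.0272}, {"turn": -0.12}]'
python3 to.py .518 .124 .19 3.17
```

```text
clock: 0.52
position: [0.2815, -0.3631, 0.2528]
ee_rot: [-0.0, 0.985, 0.173, -0.0]
contact_force: [0.3, -0.6, -0.2]
width: 0.085
gripper_force: 0.0
clock: 0.93
position: [0.3666, -0.1875, 0.2532]
ee_rot: [-0.0, 0.985, 0.173, -0.0]
contact_force: [0.3, -0.3, -0.7]
width: 0.085
gripper_force: 0.0
clock: 1.35
position: [0.4519, -0.0119, 0.2532]
ee_rot: [0.0, 0.985, 0.173, -0.0]
contact_force: [1.1, -0.1, 0.2]
width: 0.0849
gripper_force: 0.0
clock: 1.77
position: [0.5227, 0.1327, 0.2526]
ee_rot: [-0.002, 0.972, 0.235, 0.001]
contact_force: [0.4, -0.5, 0.3]
width: 0.0849
gripper_force: 0.0
t1.77 p [0.5227 0.1327 0.2526] yaw 0.474 q6 1.21 w 0.0849 gf 0.0 F [ 0.4 -0.5  0.3] Mz 0.06 tilt [ 0.002  0.004 -1.   ]
delta tool [-0.0083  0.0058  0.0625] norm 0.063
turn -2.696
delta after turn [ 0.0049 -0.0085  0.0626]
```

```bash
python3 -m handwheel '[{"turn": -0.1225}, {"turn": -0.1225}, {"turn": -0.1225}, {"turn": -0.1225}, {"turn": -0.1225}]' | head -1
python3 -m handwheel '[{"turn": -0.1225}, {"turn": -0.1225}, {"turn": -0.1225}, {"turn": -0.1225}, {"turn": -0.1225}]' | head -1
python3 -m handwheel '[{"turn": -0.1225}, {"turn": -0.1225}, {"turn": -0.1225}, {"turn": -0.1225}, {"turn": -0.1225}]' 0.05 | head -1
python3 -m handwheel '[{"turn": -0.1225}, {"turn": -0.1225}, {"turn": -0.1225}, {"turn": -0.1225}, {"turn": -0.1225}]' | head -1
python3 -m handwheel '[{"turn": -0.1225}, {"turn": -0.1225}, {"dx": 0.005, "dy": -0.0085, "dz": 0.02}, {"dz": 0.02}, {}]' | head -1
python3 to.py .518 .124 .124 3.17
python3 - <<'E'
from rig import optics
from h import *
for n in("top","side"):
    d=optics.get_image(n); np.savez(f"{n}1.npz",**d)
t=load("top1.npz")["img"];s=load("side1.npz")["img"]
C=np.zeros((320,800,3),np.uint8)
C[:320,:400]=cv2.resize(np.ascontiguousarray(t[220:300,210:310]),(400,320),interpolation=cv2.INTER_CUBIC)
C[:320,400:]=cv2.resize(np.ascontiguousarray(s[170:250,270:370]),(400,320),interpolation=cv2.INTER_CUBIC)
cv2.imwrite("pics/k1.png",C[:,:,::-1])
E
```

```text
clock: 2.18
clock: 2.6
clock: 3.02
clock: 3.43
clock: 3.85
t3.85 p [0.5122 0.1175 0.2096] yaw -3.121 q6 -1.50 w 0.0499 gf 0.0 F [-1.  -0.  -0.5] Mz -0.02 tilt [-0.008 -0.001 -1.   ]
delta tool [-0.0066  0.0065  0.0855] norm 0.086
turn -0.008
delta after turn [-0.0059  0.0064  0.0856]
```

View pics/k1.png

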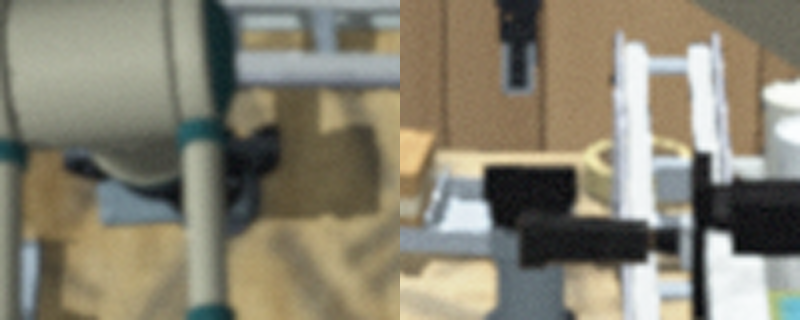

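The side view shows the fingers at u≈519 and the knob bar centred at u≈530, so the knob lies about 7 mm further in +x. Correcting for that and descending.

```bash
python3 -m handwheel '[{"dx": -0.008, "dy": 0.0033, "dz": 0.01}, {"dz": 0.025}, {"dz": 0.025}, {"dz": 0.015}, {"dz": 0.010}]' | head -1
python3 to.py .520 .121 .124 3.17
python3 -m handwheel '[{}, {}, {}, {}]' 0.0 60 | head -1
python3 to.py .520 .121 .124 3.17
```

```text
clock: 4.37
t4.37 p [0.5234 0.1218 0.1268] yaw -3.120 q6 -1.49 w 0.0500 gf 0.0 F [0.4 0.8 0.6] Mz -0.01 tilt [-0.001 -0.    -1.   ]
delta tool [ 0.0034 -0.0007  0.0028] norm 0.004
turn -0.007
delta after turn [ 0.0034 -0.0007  0.0028]
clock: 4.7
t4.70 p [0.5244 0.1213 0.1296] yaw -3.120 q6 -1.49 w 0.0129 gf 60.7 F [ 0.2 -1.5  0.2] Mz 0.27 tilt [ 0.003 -0.001 -1.   ]
delta tool [ 0.0045 -0.0002  0.0056] norm 0.007
turn -0.006
delta after turn [ 0.0044 -0.0002  0.0056]
```

```bash
python3 -m handwheel '[{"dz": 0.003, "turn": 0.12}, {"turn": 0.12}, {"turn": 0.12}, {"turn": 0.12}, {"turn": 0.12}]' - 100 | head -1
python3 to.py
python3 -m handwheel '[{"turn": 0.12}, {"turn": 0.12}, {"turn": 0.12}, {"turn": 0.12}, {"turn": 0.12}]'  | head -1
python3 to.py
python3 -m handwheel '[{"turn": 0.03}, {}]'  | head -1
python3 to.py
```

```text
clock: 5.12
t5.12 p [0.5239 0.1191 0.1296] yaw 2.559 q6 -0.89 w 0.0117 gf 101.4 F [-6.6 -7.7 20.9] Mz 0.06 tilt [ 0.004 -0.005 -1.   ]
clock: 5.53
t5.53 p [0.5223 0.1177 0.1296] yaw 1.959 q6 -0.29 w 0.0118 gf 103.2 F [ -8.7 -11.   23.7] Mz 0.98 tilt [ 0.    -0.008 -1.   ]
clock: 5.7
t5.70 p [0.5223 0.1177 0.1296] yaw 1.939 q6 -0.27 w 0.0118 gf 105.7 F [ -9.1 -11.2  23. ] Mz 1.46 tilt [ 0.001 -0.008 -1.   ]
```

```bash
python3 -m handwheel '[{"turn": -0.05}, {}, {"dz": -0.005}]' 0.05 | head -1
python3 to.py
python3 -m handwheel '[{"dz": -0.03}, {"dz": -0.03}, {"dz": -0.03}]' | head -1
python3 to.py .406 .316 .15 1.55
python3 - <<'E'
from rig import optics
from h import *
d=optics.get_image("side"); np.savez("side2.npz",**d)
cv2.imwrite("pics/k2.png",cv2.resize(np.ascontiguousarray(d["img"][170:260,230:360]),(650,450),interpolation=cv2.INTER_CUBIC)[:,:,::-1])
E
```

```text
clock: 5.95
t5.95 p [0.523  0.1216 0.1306] yaw 1.981 q6 -0.31 w 0.0473 gf 0.0 F [-0.3 -0.9  0.2] Mz -0.02 tilt [ 0.     0.001 -1.   ]
clock: 6.2
t6.20 p [0.523  0.1218 0.2214] yaw 1.982 q6 -0.31 w 0.0499 gf 0.0 F [ 0.1  0.6 -0.2] Mz -0.04 tilt [-0.001  0.    -1.   ]
delta tool [ 0.2247 -0.0296  0.0716] norm 0.238
turn 0.432
delta after turn [ 0.1918 -0.121   0.0714]
```

View pics/k2.png

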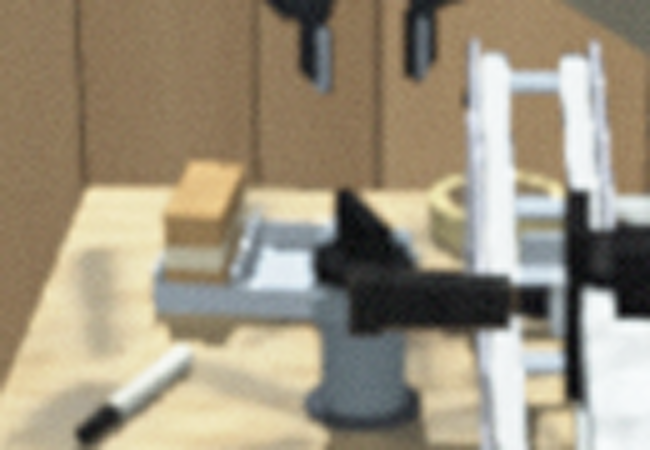

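The knob bar is now oblique, so the gate is open and held. Carton_a's near end face spans (165–233, 216) in this crop.

```bash
python3 - <<'E'
from h import *
s=load("side2.npz"); q=lambda x,y:(230+(x+.5)/5-.5,170+(y+.5)/5-.5)
print(px2w(s,[q(165,216),q(233,219),q(190,161),q(245,165)],.064))
print("finger px",w2px(s,[[.523,.1218,.2]]),"seen",q(369,85))
E
python3 -m handwheel '[{"turn": 0.12}, {"turn": 0.12}, {"turn": 0.12}, {"turn": 0.072}, {"dx": 0.038, "dy": -0.012}]' 0.085 60 | head -1
python3 -m handwheel '[{"dx": 0.032, "dy": -0.0205}, {"dx": 0.032, "dy": -0.0205}, {"dx": 0.032, "dy": -0.0205}, {"dx": 0.032, "dy": -0.0205}, {"dx": 0.024, "dy": -0.0205}]' | head -1
python3 to.py .406 .316 .15 1.55
```

```text
[[0.38811999 0.26737209 0.064     ]
 [0.43204286 0.2642465  0.064     ]
 [0.39246073 0.37104818 0.064     ]
 [0.4303019  0.36505335 0.064     ]]
finger px [[302.41137084 187.31064899]] seen (303.4, 186.6)
clock: 6.67
clock: 7.08
t7.08 p [0.4115 0.3164 0.2205] yaw 1.550 q6 0.54 w 0.0848 gf 0.0 F [1.2 0.1 0.5] Mz -0.04 tilt [ 0.001  0.002 -1.   ]
delta tool [-0.0006 -0.0056  0.0705] norm 0.071
turn 0.000
delta after turn [-0.0005 -0.0055  0.0705]
```

```bash
python3 -m handwheel '[{"dy": -0.0035, "dz": 0.035}, {"dz": 0.035}, {"dz": 0.035}, {"dz": 0.03}, {"dz": 0.015}]' | head -1
python3 to.py .408 .317 .060 1.55
python3 -m handwheel '[{"dz": 0.009}, {}]' | head -1
python3 -m handwheel '[{}, {}, {}, {}]' 0.02 40 | head -1
python3 to.py .408 .317 .060 1.55
```

```text
clock: 7.5
t7.50 p [0.4069 0.3132 0.0671] yaw 1.550 q6 0.54 w 0.0849 gf 0.0 F [0.1 0.2 0.4] Mz -0.01 tilt [-0.005 -0.002 -1.   ]
delta tool [0.0038 0.0011 0.0071] norm 0.008
turn 0.000
delta after turn [0.0038 0.0011 0.0071]
clock: 7.67
clock: 8.0
t8.00 p [0.4094 0.3141 0.0625] yaw 1.550 q6 0.54 w 0.0384 gf 10.1 F [-0.5 -0.4  1.1] Mz -0.03 tilt [ 0.002  0.001 -1.   ]
delta tool [ 0.0028 -0.0014  0.0025] norm 0.004
turn 0.000
delta after turn [ 0.0028 -0.0014  0.0025]
```

```bash
python3 -m handwheel '[{}, {"dz": -0.03}, {"dz": -0.04}, {"dz": -0.04}, {"dz": -0.04}]' - 40 | head -1
python3 -m handwheel '[{"turn": -0.05}, {"dx": -0.0385, "dy": 0.0034}, {"dx": -0.0385, "dy": 0.0034}, {"dx": -0.0385, "dy": 0.0034}, {"dx": -0.0385, "dy": 0.0034}]' | head -1
python3 -m handwheel '[{"dx": -0.0385, "dy": 0.0034}, {"dx": -0.0385, "dy": 0.0034}, {"dx": -0.0385, "dy": 0.0034}, {"dx": -0.0385, "dy": 0.0034}, {"dx": -0.0385, "dy": 0.0034}]' | head -1
python3 to.py .45 -.03 .0595 1.6
```

```text
clock: 8.42
clock: 8.83
clock: 9.25
t9.25 p [ 0.4496 -0.0335  0.2116] yaw 1.601 q6 -0.26 w 0.0375 gf 40.6 F [ 1.   0.5 -1.6] Mz 0.04 tilt [ 0.001 -0.    -1.   ]
delta tool [0.0036 0.0004 0.1521] norm 0.152
turn 0.001
delta after turn [0.0035 0.0005 0.1521]
```

```bash
python3 -m handwheel '[{"dx": 0.004, "dz": 0.04}, {"dz": 0.04}, {"dz": 0.04}, {"dz": 0.02}, {"dz": 0.008}]' | head -1
python3 -m handwheel '[{"dz": 0.004}, {"dz": 0.002}, {}]' | head -1
python3 to.py .45 -.03 .0595 1.6
```

```text
clock: 9.67
clock: 9.92
t9.92 p [ 0.4501 -0.0277  0.0588] yaw 1.601 q6 -0.25 w 0.0375 gf 39.8 F [ 0.1 -0.4 -1.5] Mz 0.04 tilt [ 0.001 -0.001 -1.   ]
delta tool [-0.0023 -0.0002 -0.0007] norm 0.002
turn 0.001
delta after turn [-0.0023 -0.0002 -0.0007]
```

```bash
python3 -m handwheel '[{"dz": 0.002}, {}]' | sed -n '1,2p;4p'
python3 -m handwheel '[{"dz": 0.002}, {}]' | sed -n '1,2p;4p'
python3 to.py
```

```text
clock: 10.08
position: [0.4507, -0.028, 0.0577]
contact_force: [-2.9, -1.2, 10.3]
clock: 10.25
position: [0.4505, -0.028, 0.0574]
contact_force: [-9.4, -0.8, 28.5]
t10.25 p [ 0.4505 -0.028   0.0574] yaw 1.601 q6 -0.25 w 0.0371 gf 41.4 F [-9.4 -0.8 28.5] Mz -0.31 tilt [ 0.003 -0.001 -1.   ]
```

```bash
python3 -m handwheel '[{"dz": -0.0025}, {}, {}, {"dz": -0.03}, {"dz": -0.04}]' 0.085 | head -1
python3 to.py .395 -.028 .065 1.6
python3 -m handwheel '[{"dy": -0.028}, {"dy": -0.028}, {}]' 0.0 | head -1
python3 to.py .395 -.028 .065 1.6
```

```text
clock: 10.67
t10.67 p [ 0.4475 -0.0271  0.1242] yaw 1.601 q6 -0.25 w 0.0854 gf 0.0 F [ 0.8 -0.7  0.4] Mz -0.00 tilt [-0.007  0.002 -1.   ]
delta tool [ 0.0006 -0.0521  0.0595] norm 0.079
turn 0.001
delta after turn [ 0.0007 -0.0525  0.0592]
clock: 10.92
t10.92 p [ 0.3881 -0.0283  0.1256] yaw 1.601 q6 -0.28 w 0.0509 gf 0.0 F [-1.8  0.5 -1.3] Mz 0.01 tilt [-0.006  0.001 -1.   ]
delta tool [0.0001 0.0073 0.0606] norm 0.061
turn 0.001
delta after turn [0.0001 0.0069 0.0606]
```

```bash
python3 -m handwheel '[{}, {}, {"dz": 0.03}, {"dz": 0.03}]' | head -1
python3 -m handwheel '[{"dy": 0.01}, {"dy": 0.01}, {"dy": 0.01}, {"dy": 0.01}, {"dy": 0.01}]' | sed -n '1,2p;4p'
python3 -m handwheel '[{"dy": 0.01}, {"dy": 0.01}, {"dy": 0.01}, {"dy": 0.005}, {}]' | sed -n '1,2p;4p'
python3 -m handwheel '[{"dy": -0.02}, {"dy": -0.01, "dz": -0.03}, {"dz": -0.03}, {"dz": -0.04}, {"dz": -0.04}]' .085 | sed -n '1,2p;4p'
python3 - <<'E'
from rig import optics
from h import *
C=np.zeros((300,800,3),np.uint8)
for i,(n,r) in enumerate((("top",(230,320,250,370)),("side",(215,305,225,345)))):
    d=optics.get_image(n); np.savez(f"{n}3.npz",**d)
    C[:,400*i:400*i+400]=cv2.resize(np.ascontiguousarray(d["img"][r[0]:r[1],r[2]:r[3]]),(400,300),interpolation=cv2.INTER_CUBIC)
cv2.imwrite("pics/a3.png",C[:,:,::-1])
E
```

```text
clock: 11.25
clock: 11.67
position: [0.4469, -0.0281, 0.0671]
contact_force: [-0.1, 0.4, -0.2]
clock: 12.08
position: [0.4805, -0.027, 0.066]
contact_force: [-0.4, -0.3, 0.7]
clock: 12.5
position: [0.4469, -0.0274, 0.2067]
contact_force: [1.9, -0.7, 0.3]
```

View pics/a3.png

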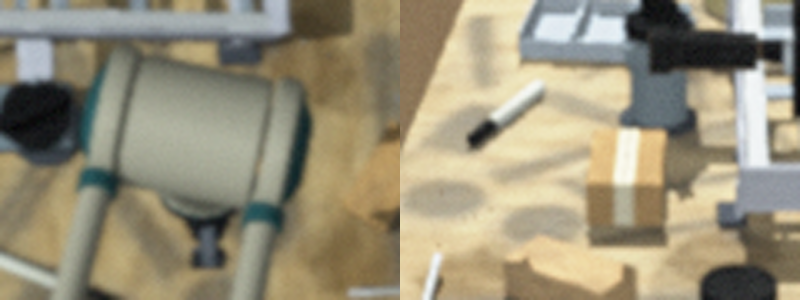

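Carton_a lies flat with its top near edge at (586–664, 185) and its far edge at about (592–668, 128). Computing its centre.

```bash
python3 - <<'E'
from h import *
s=load("side3.npz"); q=lambda x,y:(225+(x-400+.5)/3.333-.5,215+(y+.5)/3.333-.5)
P=px2w(s,[q(586,184),q(664,186),q(592,129),q(668,129),q(624,184),q(629,129)],.038);print(P,P[:4].mean(0))
E
python3 to.py .50 -.028 .03 1.6
```

```text
[[ 0.47554825 -0.07502993  0.038     ]
 [ 0.53673536 -0.07562745  0.038     ]
 [ 0.47167303  0.02489816  0.038     ]
 [ 0.53509779  0.0278936   0.038     ]
 [ 0.50527026 -0.07364984  0.038     ]
 [ 0.50254209  0.02636436  0.038     ]] [ 0.50476361 -0.02446641  0.038     ]
t12.60 p [ 0.4521 -0.0285  0.2119] yaw 1.601 q6 -0.25 w 0.0746 gf 0.0 F [ 0.5 -0.  -0.2] Mz -0.01 tilt [ 0.013 -0.003 -1.   ]
delta tool [-0.0004  0.0456  0.1825] norm 0.188
turn 0.001
delta after turn [-0.0009  0.0479  0.1819]
```

```bash
python3 -m handwheel '[{"dx": 0.002, "dy": 0.04, "dz": 0.01}, {"dx": 0.001, "dy": 0.0115, "dz": 0.03}, {"dz": 0.04}, {"dz": 0.04}, {"dz": 0.03}]' .085 | head -1
python3 -m handwheel '[{"dz": 0.014}, {"dz": 0.004}, {}]' | head -1
python3 to.py .502 -.025 .041 1.6
```

```text
clock: 13.02
clock: 13.27
t13.27 p [ 0.4986 -0.023   0.0364] yaw 1.601 q6 -0.22 w 0.0851 gf 0.0 F [0.4 0.3 0. ] Mz 0.05 tilt [-0.004  0.001 -1.   ]
delta tool [-0.0021  0.0033 -0.0046] norm 0.006
turn 0.001
delta after turn [-0.0021  0.0033 -0.0046]
```

```bash
python3 -m handwheel '[{"dx": -0.002, "dy": 0.0033, "dz": -0.0045}, {}]' | head -1
python3 -m handwheel '[{}, {}, {}, {}]' .03 30 | head -1
python3 to.py .502 -.025 .041 1.6
```

```text
clock: 13.43
clock: 13.77
t13.77 p [ 0.504  -0.0252  0.0436] yaw 1.601 q6 -0.22 w 0.0596 gf 31.9 F [-1.5 -0.4  6.9] Mz -0.07 tilt [ 0.002 -0.001 -1.   ]
delta tool [ 0.0003 -0.002   0.0026] norm 0.003
turn 0.001
delta after turn [ 0.0003 -0.002   0.0026]
```

```bash
python3 -m handwheel '[{"dz": -0.02}, {"dz": -0.04}, {"dz": -0.04}, {"dz": -0.04}, {"dz": -0.04}]' | head -1
python3 -m handwheel '[{"dz": -0.035}, {"dx": 0.0312, "dy": 0.0177}, {"dx": 0.0312, "dy": 0.0177}, {"dx": 0.0312, "dy": 0.0177}, {"dx": 0.0312, "dy": 0.0177}]' | head -1
python3 -m handwheel '[{"dx": 0.0312, "dy": 0.0177}, {"dx": 0.0312, "dy": 0.0177}, {"dx": 0.0312, "dy": 0.0177}, {}]' | head -1
python3 to.py .6216 .1963 .205 1.6
python3 - <<'E'
from rig import optics
from h import *
for n in("top","side"):
    d=optics.get_image(n); np.savez(f"{n}4.npz",**d)
g=cv2.cvtColor(d["img"],cv2.COLOR_RGB2GRAY).astype(int)
print(w2px(d,[[.6216-.03,.146,.235],[.6216+.03,.146,.235],[.6216,.146,.2]]))
for v in range(140,184,4): print(v,g[v,316:360].tolist())
E
```

```text
clock: 14.18
clock: 14.6
clock: 14.93
t14.93 p [0.6231 0.2031 0.2564] yaw 1.605 q6 0.17 w 0.0591 gf 34.3 F [ 0.7 -0.7 -0.6] Mz 0.02 tilt [ 0.002  0.005 -1.   ]
delta tool [-0.007  -0.0019  0.0513] norm 0.052
turn 0.005
delta after turn [-0.0068 -0.0017  0.0514]
[[326.91891863 173.40874458]
 [347.97736078 173.82331583]
 [337.14279588 185.31208918]]
140 [99, 55, 34, 51, 103, 130, 138, 139, 135, 139, 136, 130, 93, 48, 34, 33, 33, 38, 31, 34, 35, 27, 38, 33, 36, 37, 34, 30, 33, 35, 37, 45, 69, 82, 84, 81, 75, 78, 112, 168, 186, 183, 174, 171]
144 [99, 50, 33, 31, 62, 105, 132, 139, 138, 128, 105, 60, 35, 34, 32, 38, 54, 70, 71, 72, 69, 72, 70, 73, 71, 71, 68, 64, 62, 72, 84, 97, 93, 85, 77, 97, 145, 176, 174, 158, 164, 170, 175, 170]
148 [131, 104, 52, 29, 39, 61, 99, 111, 100, 62, 36, 34, 29, 50, 91, 132, 141, 139, 140, 140, 139, 137, 138, 137, 135, 135, 120, 96, 89, 93, 89, 92, 89, 94, 109, 129, 130, 125, 118, 108, 114, 124, 130, 140]
152 [137, 131, 109, 82, 73, 57, 43, 35, 35, 33, 35, 48, 98, 130, 141, 139, 140, 135, 140, 138, 142, 141, 138, 136, 138, 128, 114, 97, 90, 78, 79, 77, 76,
[... 914 characters left out ...]
 107, 103, 104, 104, 106]
172 [138, 134, 137, 134, 139, 140, 138, 140, 139, 140, 134, 115, 109, 120, 125, 121, 122, 119, 117, 124, 152, 172, 175, 175, 168, 152, 131, 116, 119, 119, 114, 111, 108, 103, 104, 105, 104, 105, 105, 107, 107, 107, 105, 109]
176 [135, 138, 137, 139, 134, 138, 138, 143, 142, 139, 135, 137, 130, 121, 118, 119, 119, 116, 118, 129, 151, 173, 176, 176, 169, 151, 128, 122, 122, 125, 122, 122, 117, 125, 130, 129, 120, 112, 111, 108, 103, 108, 105, 101]
180 [140, 136, 139, 137, 138, 139, 135, 137, 181, 197, 175, 173, 172, 158, 137, 117, 113, 114, 116, 134, 148, 162, 160, 162, 159, 145, 133, 136, 134, 140, 131, 130, 163, 164, 144, 133, 131, 135, 131, 135, 135, 133, 125, 111]
```

```bash
python3 -m handwheel '[{"dx": -0.006, "dy": -0.0018, "dz": 0.02, "turn": 0.005}, {"dz": 0.02}, {"dz": 0.008}, {}]' | sed -n '1,2p;4p'
python3 -m handwheel '[{"dz": 0.004}, {"dz": 0.002}, {}]' | sed -n '1,2p;4p'
python3 to.py .6216 .1963 .195 1.6
```

```text
clock: 15.37
position: [0.6176, 0.1895, 0.2072]
contact_force: [-0.6, 0.0, -1.4]
clock: 15.62
position: [0.6193, 0.1907, 0.2039]
contact_force: [-0.0, 0.2, -1.3]
t15.62 p [0.6193 0.1907 0.2039] yaw 1.596 q6 0.17 w 0.0588 gf 34.3 F [-0.   0.2 -1.3] Mz -0.02 tilt [ 0.001  0.    -1.   ]
delta tool [0.0055 0.0025 0.0089] norm 0.011
turn -0.004
delta after turn [0.0055 0.0025 0.0089]
```

```bash
python3 -m handwheel '[{"dx": 0.0055, "dy": 0.0025, "dz": 0.003}, {}]' - 20 | sed -n '1,2p;4p'
python3 -m handwheel '[{"dz": 0.003}, {}]' | sed -n '1,2p;4p'
python3 -m handwheel '[{"dz": 0.003}, {}]' | sed -n '1,2p;4p'
python3 to.py .6216 .1963 .195 1.6
```

```text
clock: 15.78
position: [0.6229, 0.197, 0.2019]
contact_force: [-0.4, -1.0, 5.2]
clock: 15.95
position: [0.6231, 0.1959, 0.1996]
contact_force: [-0.2, -4.2, 6.6]
clock: 16.12
position: [0.6235, 0.1953, 0.1969]
contact_force: [0.2, -4.9, 7.1]
t16.12 p [0.6235 0.1953 0.1969] yaw 1.596 q6 0.17 w 0.0590 gf 36.1 F [ 0.2 -4.9  7.1] Mz -0.02 tilt [ 0.006 -0.002 -1.   ]
delta tool [ 0.0011 -0.0019  0.0019] norm 0.003
turn -0.004
delta after turn [ 0.0011 -0.0019  0.0019]
```

```bash
python3 -m handwheel '[{"dy": -0.001, "dz": 0.003}, {}]' | sed -n '1,2p;4p'
python3 -m handwheel '[{"dz": 0.003}, {}]' | sed -n '1,2p;4p'
python3 -m handwheel '[{"dz": 0.003}, {}]' | sed -n '1,2p;4p'
python3 to.py .6216 .1963 .195 1.6
```

```text
clock: 16.28
position: [0.6228, 0.1952, 0.194]
contact_force: [1.0, -4.1, 7.2]
clock: 16.45
position: [0.6228, 0.1952, 0.1909]
contact_force: [1.2, -4.7, 7.2]
clock: 16.62
position: [0.6228, 0.1953, 0.1878]
contact_force: [0.4, -4.6, 7.2]
t16.62 p [0.6228 0.1953 0.1878] yaw 1.596 q6 0.18 w 0.0586 gf 37.3 F [ 0.4 -4.6  7.2] Mz 0.06 tilt [ 0.006 -0.002 -1.   ]
delta tool [ 0.001  -0.0011 -0.0072] norm 0.007
turn -0.004
delta after turn [ 0.001  -0.0011 -0.0072]
```

```bash
python3 -m handwheel '[{}, {}, {}]' 0.08 | sed -n '1,2p;4p'
python3 -m handwheel '[{"dz": -0.03}, {"dz": -0.04}, {"dz": -0.03}]' | sed -n '1,2p;4p'
python3 - <<'E'
from rig import optics
from h import *
for n in("top","side"):
    d=optics.get_image(n); np.savez(f"{n}5.npz",**d)
    m=cv2.inRange(cv2.cvtColor(d["img"],cv2.COLOR_RGB2HSV),(8,70,80),(24,255,255))
    r=(205,250,195,345) if n=="top" else (174,290,318,360)
    sub=m[r[0]:r[1],r[2]:r[3]]; v,u=np.nonzero(sub)
    print(n,len(u)); 
    for k in range(0,sub.shape[0],3 if n=="top" else 5): print(r[0]+k,''.join('#' if x else '.' for x in sub[k]))
E
```

```text
clock: 16.87
position: [0.6205, 0.197, 0.1853]
contact_force: [0.1, 0.3, -0.1]
clock: 17.12
position: [0.6205, 0.197, 0.2868]
contact_force: [1.0, -0.9, 0.6]
top 1555
205 ......................................................................................................................................................
208 ......................................................................................................................................................
211 ......................................................................................................................................................
214 .............................................................###########################..............................................................
217 ...........................................................#####################################......................................................
220 ...........................................................#####################################......................................................
223
[... 1829 characters left out ...]
..#.........#######.......................
224 ............########......................
229 ..........................................
234 ..............#######.....................
239 ##...#.......#######......................
244 .....#....................................
249 ........................##................
254 .........................#................
259 .##.##...................#................
264 ..........................................
269 ..........................................
274 ..........................................
279 ..........................................
284 #####.........########..####..............
289 ############################..............
```

```bash
cat > chk.py <<'E'
from rig import optics
from h import *
d=optics.get_image("top"); np.savez("topc.npz",**d)
m=cv2.inRange(cv2.cvtColor(d["img"],cv2.COLOR_RGB2HSV),(8,70,80),(24,255,255))
for k in range(208,244,3): print(k,''.join('#' if x else '.' for x in m[k,195:345]))
E
python3 -m handwheel '[{}, {}, {}, {}]' | head -1; python3 chk.py
```

```text
clock: 17.55
208 ......................................................................................................................................................
211 ......................................................................................................................................................
214 ..........................................................................................................##################..........................
217 ........................................................................................................###################################...........
220 ........................................................................................................###################################...........
223 ......................................................................................................................................................
226 ...........................................................................................................#######################....................
229 #####...........#.................###############........#......#####........###############........########################################..########
232 ####...................................................................................................#####################################..####..##
235 ####......................................................................................................#...#..##..#..#######......######...........
238 ####..................................................................................................................................................
241 #####.##.........................................................................................................................................#....
```

carton_a sits against the stop (u 299–334). Now on to carton_b, checking its pose with the side camera.

```bash
python3 - <<'E'
from h import *
s=load("side0.npz"); q=lambda x,y:(210+(x+.5)/4.5-.5,280+(y+.5)/4.5-.5)
P=px2w(s,[q(131,247),q(348,248),q(143,178),q(348,179)],.038);print(P,P.mean(0)-[.0028,0,0])
p=np.load("lane.npy")
from fit import deck
t=load("topc.npz");print(w2px(t,deck(p,[[-.1,0,.038],[0,0,.038],[-.05,0,.038]])))
E
python3 to.py .460 -.341 .286 .025
```

```text
[[ 0.41394829 -0.37439933  0.038     ]
 [ 0.51525475 -0.37038659  0.038     ]
 [ 0.41042089 -0.31507795  0.038     ]
 [ 0.51073479 -0.31120724  0.038     ]] [ 0.45978968 -0.34276778  0.038     ]
[[301.43620332 225.63277175]
 [333.96196673 226.73253318]
 [317.88429628 226.18739082]]
t17.60 p [0.62   0.1964 0.2835] yaw 1.596 q6 0.17 w 0.0800 gf 0.0 F [-0.1  0.3  0.3] Mz -0.01 tilt [-0.003 -0.001 -1.   ]
delta tool [-0.5332 -0.1734 -0.0016] norm 0.561
turn 1.571
delta after turn [-0.1733  0.5333 -0.0025]
```

```bash
python3 -m handwheel '[{"dx": -0.0356, "dy": -0.0116}, {"dx": -0.0356, "dy": -0.0116}, {"dx": -0.0356, "dy": -0.0116}, {"dx": -0.0356, "dy": -0.0116}, {"dx": -0.0356, "dy": -0.0116}]' .085 | head -1
python3 -m handwheel '[{"dx": -0.0356, "dy": -0.0116}, {"dx": -0.0356, "dy": -0.0116}, {"dx": -0.0356, "dy": -0.0116}, {"dx": -0.0356, "dy": -0.0116}, {"dx": -0.0356, "dy": -0.0116}]' | head -1
python3 -m handwheel '[{"dx": -0.0356, "dy": -0.0116}, {"dx": -0.0356, "dy": -0.0116}, {"dx": -0.0356, "dy": -0.0116}, {"dx": -0.0356, "dy": -0.0116}, {"dx": -0.0356, "dy": -0.0116}]' | head -1
python3 -m handwheel '[{"turn": 0.1208}, {"turn": 0.1208}, {"turn": 0.1208}, {"turn": 0.1208}, {"turn": 0.1208}]' | head -1
python3 -m handwheel '[{"turn": 0.1208}, {"turn": 0.1208}, {"turn": 0.1208}, {"turn": 0.1208}, {"turn": 0.1208}]' | head -1
python3 -m handwheel '[{"turn": 0.1208}, {"turn": 0.1208}, {"turn": 0.1208}, {}]' | head -1
python3 to.py .460 -.342 .041 .025
```

```text
clock: 18.02
clock: 18.43
clock: 18.85
clock: 19.27
clock: 19.68
clock: 20.02
t20.02 p [ 0.4598 -0.3415  0.2845] yaw 0.023 q6 0.79 w 0.0850 gf 0.0 F [ 0.4 -0.5 -0.3] Mz -0.04 tilt [-0.001  0.001 -1.   ]
delta tool [0.0005 0.0008 0.2435] norm 0.243
turn -0.002
delta after turn [2.000e-04 5.000e-04 2.435e-01]
```

```bash
python3 -m handwheel '[{"dz": 0.04}, {"dz": 0.04}, {"dz": 0.04}, {"dz": 0.04}, {"dz": 0.04}]' | sed -n '1,2p;4p'
python3 -m handwheel '[{"dz": 0.03}, {"dz": 0.01}, {"dz": 0.002}, {}]' | sed -n '1,2p;4p'
python3 to.py .460 -.342 .041 .025
python3 -m handwheel '[{}, {}, {}, {}]' .03 30 | head -1
python3 to.py .460 -.342 .041 .025
```

```text
clock: 20.43
position: [0.4597, -0.3415, 0.0835]
contact_force: [0.7, -0.6, 0.7]
clock: 20.77
position: [0.4603, -0.3421, 0.0434]
contact_force: [-0.2, 0.0, -0.3]
t20.77 p [ 0.4603 -0.3421  0.0434] yaw 0.027 q6 0.78 w 0.0852 gf 0.0 F [-0.2  0.  -0.3] Mz 0.04 tilt [-0. -0. -1.]
delta tool [-0.0003 -0.0001  0.0024] norm 0.002
turn 0.002
delta after turn [-0.0003 -0.0001  0.0024]
clock: 21.1
t21.10 p [ 0.4612 -0.3428  0.0457] yaw 0.026 q6 0.78 w 0.0591 gf 33.5 F [0.3 0.6 7.2] Mz 0.04 tilt [ 0.004 -0.003 -1.   ]
delta tool [-0.0012 -0.0008  0.0047] norm 0.005
turn 0.001
delta after turn [-0.0012 -0.0008  0.0047]
```

```bash
python3 -m handwheel '[{"dz": -0.03}, {"dz": -0.04}, {"dz": -0.04}, {"dz": -0.04}, {"dz": -0.04}]' | head -1
python3 -m handwheel '[{"dz": -0.035, "turn": -0.121}, {"turn": -0.121}, {"turn": -0.121}, {"turn": -0.121}, {"turn": -0.121}]' | head -1
python3 -m handwheel '[{"turn": -0.121}, {"turn": -0.121}, {"turn": -0.121}, {"turn": -0.121}, {"turn": -0.121}]' | head -1
python3 -m handwheel '[{"turn": -0.121}, {"turn": -0.121}, {"turn": -0.121}, {}, {"dx": 0.0356, "dy": 0.0117}]' | head -1
python3 -m handwheel '[{"dx": 0.0356, "dy": 0.0117}, {"dx": 0.0356, "dy": 0.0117}, {"dx": 0.0356, "dy": 0.0117}, {"dx": 0.0356, "dy": 0.0117}, {"dx": 0.0356, "dy": 0.0117}]' | head -1
python3 -m handwheel '[{"dx": 0.0356, "dy": 0.0117}, {"dx": 0.0356, "dy": 0.0117}, {"dx": 0.0356, "dy": 0.0117}, {"dx": 0.0356, "dy": 0.0117}, {"dx": 0.0356, "dy": 0.0117}]' | head -1
python3 -m handwheel '[{"dx": 0.0356, "dy": 0.0117}, {"dx": 0.0356, "dy": 0.0117}, {"dx": 0.0356, "dy": 0.0117}, {}]' | head -1
python3 to.py .6216 .1963 .205 1.6; python3 chk.py
```

```text
clock: 21.52
clock: 21.93
clock: 22.35
clock: 22.77
clock: 23.18
clock: 23.6
clock: 23.93
t23.93 p [0.6112 0.1681 0.2681] yaw 1.601 q6 0.13 w 0.0590 gf 34.1 F [ 0.1 -0.1 -1.1] Mz 0.02 tilt [ 0.002  0.006 -1.   ]
delta tool [0.0276 0.0111 0.0633] norm 0.070
turn 0.001
delta after turn [0.0279 0.0112 0.0631]
208 ......................................................................................................................................................
211 ...............................................#############..........................................................................................
214 ..............................................###############..............................................##########..#####..........................
217 ..............................................##############............................................###################################...........
220 ........................................................................................................###################################...........
223 .............
[... 367 characters left out ...]
......#################.......########################################...#######
232 ####..................##########................######.##..##.........................................####.#################################...#####.#
235 ####...........................................................................................................#####......#...###########.............
238 ####..................................................................................................................................................
241 #######.#.........................................................................................................................................#...
```

```bash
python3 -m handwheel '[{"dx": 0.0279, "dy": 0.0112, "dz": 0.01}, {"dz": 0.03}, {"dz": 0.015}, {"dz": 0.003}, {}]' | sed -n '1,2p;4p'
python3 to.py .6216 .1963 .202 1.6
```

```text
clock: 24.4
position: [0.6194, 0.1881, 0.2092]
contact_force: [-0.9, -0.4, -1.3]
t24.40 p [0.6194 0.1881 0.2092] yaw 1.596 q6 0.16 w 0.0588 gf 34.1 F [-0.9 -0.4 -1.3] Mz -0.01 tilt [-0.003 -0.001 -1.   ]
delta tool [0.0082 0.0024 0.0072] norm 0.011
turn -0.004
delta after turn [0.0081 0.0024 0.0072]
```

```bash
python3 -m handwheel '[{"dx": 0.0082, "dy": 0.0024, "dz": 0.003}, {"dz": 0.002}, {}]' - 20 | sed -n '1,2p;4p'
python3 -m handwheel '[{"dz": 0.003}, {"dz": 0.003}, {}]' | sed -n '1,2p;4p'
python3 -m handwheel '[{"dz": 0.003}, {"dz": 0.003}, {}]' | sed -n '1,2p;4p'
python3 to.py .6216 .1963 .190 1.6
```

```text
clock: 24.65
position: [0.6231, 0.1976, 0.2063]
contact_force: [0.5, -0.7, -1.5]
clock: 24.9
position: [0.6237, 0.1958, 0.2015]
contact_force: [0.0, -4.5, 6.2]
clock: 25.15
position: [0.6244, 0.195, 0.1959]
contact_force: [0.5, -5.5, 7.9]
t25.15 p [0.6244 0.195  0.1959] yaw 1.598 q6 0.17 w 0.0593 gf 36.5 F [ 0.5 -5.5  7.9] Mz 0.02 tilt [ 0.006 -0.004 -1.   ]
delta tool [ 0.0014 -0.0028  0.0059] norm 0.007
turn -0.002
delta after turn [ 0.0013 -0.0027  0.0059]
```

```bash
python3 -m handwheel '[{"dy": -0.002, "dz": 0.003}, {"dz": 0.003}, {}]' | sed -n '1,2p;4p'
python3 to.py .6216 .1963 .190 1.6
python3 -m handwheel '[{}, {}, {}]' 0.08 | sed -n '1,2p;4p'
python3 -m handwheel '[{"dz": -0.03}, {"dz": -0.04}, {"dy": -0.03, "dz": -0.02}, {"dy": -0.04}, {"dy": -0.04}]' | sed -n '1,2p;4p'
python3 -m handwheel '[{"dy": -0.03}, {}, {}, {}, {}]' | sed -n '1,2p;4p'
python3 chk.py
```

```text
clock: 25.4
position: [0.6224, 0.1953, 0.1897]
contact_force: [1.1, -5.8, 5.4]
t25.40 p [0.6224 0.1953 0.1897] yaw 1.598 q6 0.17 w 0.0587 gf 37.3 F [ 1.1 -5.8  5.4] Mz -0.08 tilt [ 0.006 -0.003 -1.   ]
delta tool [ 0.001  -0.0008 -0.0003] norm 0.001
turn -0.002
delta after turn [ 0.001  -0.0008 -0.0003]
clock: 25.65
position: [0.6204, 0.1976, 0.1874]
contact_force: [-0.5, -0.3, -0.9]
clock: 26.07
position: [0.5107, 0.1948, 0.2785]
contact_force: [-0.0, 1.3, 0.0]
clock: 26.48
position: [0.4818, 0.1938, 0.2772]
contact_force: [0.8, -0.2, 0.3]
208 ......................................................................................................................................................
211 ......................................................................................................................................................
214 ...........................................................................................................#########################..................
217 .......................................................................#############
[... 606 characters left out ...]
.###############################################################################
232 .......................................................................###############################################################################
235 ........................................................................#################################################################.............
238 ......................................................................................................................................................
241 ......................................................................................................................................................
```

```bash
python3 -m handwheel '[{}, {}, {}, {}]' | head -1
python3 - <<'E'
from rig import optics
from h import *
from fit import deck
p=np.load("lane.npy")
C=np.zeros((600,800,3),np.uint8)
for n in("top","side"):
    d=optics.get_image(n); np.savez(f"{n}9.npz",**d)
    print(n,w2px(d,deck(p,[[0,0,.038],[-.1,0,.038],[-.2,0,.038]])).round(1).tolist())
    im=d["img"]
    if n=="top": C[:240]=cv2.resize(np.ascontiguousarray(im[205:253,185:345]),(800,240),interpolation=cv2.INTER_CUBIC)
    else: C[240:,:480]=cv2.resize(np.ascontiguousarray(im[170:290,240:400]),(480,360),interpolation=cv2.INTER_CUBIC)
cv2.imwrite("pics/end.png",C[:,:,::-1])
E
```

```text
clock: 26.87
top [[334.0, 226.7], [301.4, 225.6], [267.4, 224.5]]
side [[340.1, 262.4], [338.9, 235.4], [337.8, 211.0]]
```

View pics/end.png

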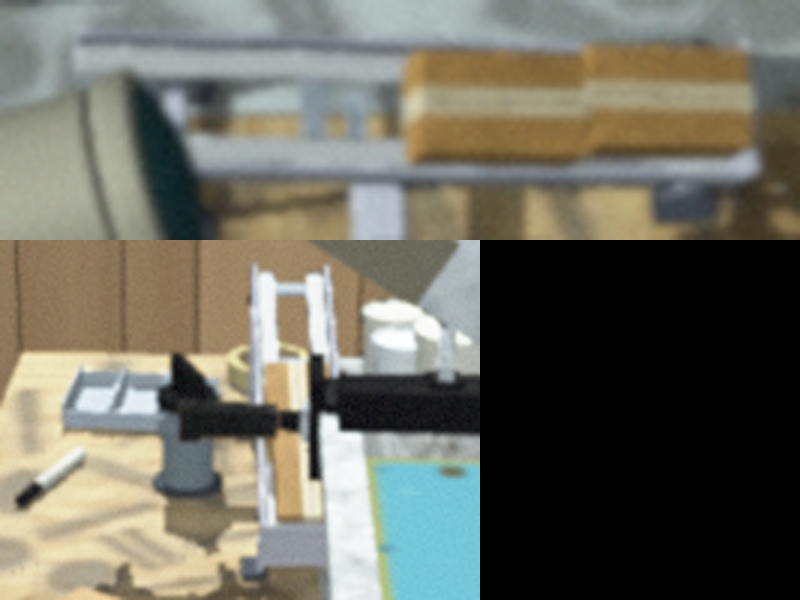

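The top part shows both cartons flat in the lane, end to end (405–582 and 582–750), with carton_a at the stop. In the side part the knob bar is still oblique at (190,380), so the gate is open. Handing in.

```bash
python3 -c "
from rig import ticket; print(ticket.sign_off())"
```

```text
the job is handed in; nothing more can be done
None
```

The job is handed in at about 27 s: the gate is open, and carton_a rests at the stop with carton_b behind it, both flat, as the last pictures show; the sign-off returned no verdict.

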